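# Draw the grinder pestles from the clamped sleeve block

## Robot

A 6-joint arm with a two-finger parallel gripper is mounted at the origin on the work surface. World frame = base frame: x ahead of the robot, y to its left, z up, the work surface at z = 0. Lengths are in m, angles in degrees, forces in N, time in s.
With the tool pointing down it reaches from about 0.325 to 0.9 m from the base axis. Payload 3.5 kg.
Tool frame: the origin (TCP) lies between the finger pads; the fingertips stand 14 mm ahead of it and the grasp point (between the pads) lies 5 mm behind it; z points along the fingers, y is the direction in which the jaws open and shut (so a half turn about z gives the same grasp; the last joint's range is limited). The gripper opens to 85 mm and grips with 20 to 120 N. Pads are 22 mm wide; open, the fingers measure 114 mm over their backs; the gripper's body (76 mm by 85 mm) begins 54 mm behind the grasp point. The pads swing forward as they close: fully open they stand 13 mm farther back than shut.
Start: joints at [-71.7, 15.837, -1.513, 72.651, 0, 84.076], TCP at [0.256, -0.57, 0.245] pointing down, gripper open.
Joint ranges: [-178.77, 178.77], [-48.84, 107.48], [-61.69, 71.31], [-111.58, 123.2], [-90, 87.43], [-180, 180]. Speed limits (degrees/s): [147.25, 147.25, 180, 180, 180, 180].

## Interface

Orientations are given as [roll, pitch, yaw] about the fixed x, y, z axes, in that order (R = Rz(yaw) Ry(pitch) Rx(roll)).
In Python, from rig import arm gives the robot as it stands.
- The arm moves only by the tool drive_tool, never from a script. Its argument "steps" is a list of rows, each a list of 5 numbers: the shift along the tool's x, y, z in m, then the turn about the tool's z in rad, then the closure, from 0 (fully open) to 1 (shut). In form: [[dx, dy, dz, yaw, gripper], ...]. A call has 1 to 20 rows; each row shifts and turns the pose as measured when the row begins, along the tool's axes as they then stand; what a row does not reach is not made up. A row lasts 1/10 s, in which the tool goes at most 50 mm and 8.59 degrees, less where a joint would pass 70% of its speed; a pose out of reach is approached as far as the arm can. A call is refused whole if a number of a shift passes 0.05 or a number of a turn 0.15, either way. A call with a gripper value outside its range is refused whole. The fingers move at their own pace and stop on an object; "force" is the grip in N (left out, the last holds). Time passes only in rows, so rows that do not move let the fingers close. It gives the time, the measured TCP pose, the force and the opening at its end, in the units of the state.
- arm.state(): the state, without advancing time (a new reading comes with each control period).
- arm.get_image(name): name is "scene" or "top"; returns a dict with "frame" (384x512x3 uint8, red, green, blue), "K" (3x3 intrinsics, pixels), "rvec" (rotation vector, rad) and "tvec" (3), from world to camera coordinates, as OpenCV has them. Camera axes: x right, y down, z forward; pixel columns grow to the right and rows downward; lengths in m; the calibration is good to about 2 mm. A picture is of the moment at which its call begins. There is no depth.
- arm.close_job(): hands the job in, once; it reports no verdict.
Trained networks look in the newest picture that a camera, given by its name, has taken for a name from the list of things; names that differ only in an ending like _2 or _b are one class to them, and where a whole thing is asked for, a point or a joint stands for the part that bears it (a point fixed in the world has none). Each returns a list of dicts, best first, with "p" (0 to 1); they miss things now and then, are a little off and sometimes report something else, mostly with a low value. They report only what shows in the picture. A call takes as long as a camera call.
- arm.boxes_of(name, camera): "point" ([column, row] in pixels, amid what is visible of it).
- arm.silhouettes(name, camera): "mask" (384x512 bool, what is visible of it) and "point" ([column, row] in pixels, amid what is visible of it).
The state is a dict: "clock": time; "joints": joint angles; "joint_vel": joint speeds; "tau": joint torques, N m; "ee_pos": TCP position; "orientation": TCP orientation; "contact_force": force on the tool from outside, world axes, zero at the start; "torque": the same for the moment, N m; "gripper_width": finger opening in m.
Only numpy, scipy, OpenCV 4.12 (cv2) and the standard library are available. Lean on these libraries where they do the work, as an engineer would, in place of code of your own. Each camera call takes 0.05 s, during which the arm holds its last target. There are 200 camera calls.

## Task

Push the toggle clamp handle over until it locks the sleeve block down. With the block locked, draw every pestle straight up out of its sleeve without lifting or shifting the block, and put them all in the steel tub; then push the clamp handle back outwards to its open position, so that the empty block is free. Leave the culture plate and the jar where they are.

Things in the scene. Friction and masses are not known exactly. Their poses are not given: they have to be found in the camera images.
- station: Dark steel base plate fixed to the bench, 110 (x) by 380 (y) by 12 mm thick. Origin on its underside below the middle of the sleeve block; the plate runs from y = -130 to +250 mm. At its +y end stands a toggle clamp that swings in the plane x = 0; its fixed steel cheeks lie at y 155 to 217 mm, |x| < 16 mm, up to z = 148 mm.
- clamp_handle (a joint): Clamp handle, hinged about the station's x at y = 170, z = 140 mm. 0 rad = open: it leans 0.93 rad outwards (+y), clamp arm up. Grows as it is pushed up and over towards the block (-y): dead centre 0.93, stop 1.00 (0.07 rad past upright), where it stays locked. Friction holds it where it is left; 1 to 15 N at its tip moves it. To open, push it back outwards from the block side.
- handle_tip (a point): Outer end of the clamp handle, on its axis, 100 mm from the hinge. The grip is an 18 mm thick round black rubber bar over its last 70 mm.
- sleeve_block: Loose aluminium block 56 (x) by 240 (y) by 60 mm high, 0.7 kg, lying between low rails on the station plate, axes as the station's; origin at the centre of its underside, 12 mm above the bench. Four round blind upright sleeves, 15.6 mm bore, 50 mm deep, at y = -95, -43, +9, +61 mm, x = 0; some may be empty.
- clamp_foot (a point): Underside of the rubber foot (18 mm across) of the spindle on the clamp arm. Locked, it presses on the block's top at y = +102 mm of the station; the arm then lies at z 85 to 100 mm from y = 90 to 205 mm, spindle end at z = 113 mm.
- tub: Loose open steel tub, 180 mm (x) by 140 mm (y) by 60 mm high outside, walls and floor 4 mm, 0.7 kg. Origin at the centre of its underside, z up.
- well_plate: Bystander: clear six-well culture plate 85 by 127 by 20 mm, origin at the centre of its underside.
- reagent_jar: Bystander: amber glass jar, 60 mm across, 85 mm high, origin at the centre of its underside.
- pestle0: Tissue-grinder pestle (may be absent): round steel shaft 14 mm thick, 62 mm long, with a square black plastic head 16 x 16 x 30 mm on top, 92 mm long in all, 60 to 105 g. Origin at the centre of its foot, z along the shaft to the head, x and y square to the head's flats. At the start it stands home in a sleeve, foot 10 mm above the block's underside: 12 mm of bare shaft and the head show above the block.
- pestle0_mid (a point): Point on the axis of pestle0, 45 mm from its foot.
- pestle1: Tissue-grinder pestle (may be absent): round steel shaft 14 mm thick, 62 mm long, with a square black plastic head 16 x 16 x 30 mm on top, 92 mm long in all, 60 to 105 g. Origin at the centre of its foot, z along the shaft to the head, x and y square to the head's flats. At the start it stands home in a sleeve, foot 10 mm above the block's underside: 12 mm of bare shaft and the head show above the block.
- pestle1_mid (a point): Point on the axis of pestle1, 45 mm from its foot.
- pestle2: Tissue-grinder pestle (may be absent): round steel shaft 14 mm thick, 62 mm long, with a square black plastic head 16 x 16 x 30 mm on top, 92 mm long in all, 60 to 105 g. Origin at the centre of its foot, z along the shaft to the head, x and y square to the head's flats. At the start it stands home in a sleeve, foot 10 mm above the block's underside: 12 mm of bare shaft and the head show above the block.
- pestle2_mid (a point): Point on the axis of pestle2, 45 mm from its foot.
- pestle3: Tissue-grinder pestle (may be absent): round steel shaft 14 mm thick, 62 mm long, with a square black plastic head 16 x 16 x 30 mm on top, 92 mm long in all, 60 to 105 g. Origin at the centre of its foot, z along the shaft to the head, x and y square to the head's flats. At the start it stands home in a sleeve, foot 10 mm above the block's underside: 12 mm of bare shaft and the head show above the block.
- pestle3_mid (a point): Point on the axis of pestle3, 45 mm from its foot.

How it is judged:
By the outcome, as a careful person would: the job done as asked, in the order asked, and still so for the second after the job is handed in, with the robot touching nothing.
Of pestle0, pestle1, pestle2, pestle3 only 2 to 4 are there at a start; the rules pass over those that are not, and their reading is None.
At some moment in a run one of tub may be knocked a few centimetres aside while the robot is not near it.
Once in a run the grip may slacken for a moment while it holds something.
It also fails if it takes over 210 s, if anything falls off the work surface, if the arm or the gripper's body presses on something with over 40 N, if the wrist force passes 120 N, or if a joint passes its speed limit or range.

## Working session

There is one attempt and no reset: what is moved stays moved. The work goes in short steps, Python scripts to look and compute and a tool call to move; the robot and the scene stay as the last step left them, time stands still between calls to the robot, and variables do not carry over. Pictures are saved under pics/ and viewed, about 12 in all and at most 16, crops included, and the job is handed in when it is done.

Besides the shell and the picture viewer there is one more tool, called after "Request:" by a JSON object that holds its "api" and its "payload", one argument or row to a line. drive_tool: Moves the arm, as the interface text tells. Its arguments: {"type":"object","properties":{"steps":{"type":"array","items":{"type":"array","items":{"type":"number"}}},"force":{"type":"number"}},"required":["steps"]}

```bash
ls; mkdir -p pics; cat > h.py <<'E'
import numpy as np, cv2
from rig import arm
def cam(n):
    d=arm.get_image(n); d['R']=cv2.Rodrigues(np.array(d['rvec'],float))[0]; d['t']=np.array(d['tvec'],float).ravel(); d['K']=np.array(d['K'],float); return d
def save(d,fn,crop=None,s=1):
    im=d['frame'][:,:,::-1]
    if crop: im=im[crop[1]:crop[3],crop[0]:crop[2]]
    cv2.imwrite('pics/'+fn,cv2.resize(im,None,fx=s,fy=s,interpolation=cv2.INTER_CUBIC))
def proj(d,P):
    return cv2.projectPoints(np.array(P,float).reshape(-1,1,3),np.array(d['rvec'],float),d['t'],d['K'],None)[0].reshape(-1,2)
def ray(d,uv,z):
    v=d['R'].T@np.linalg.inv(d['K'])@np.array([uv[0],uv[1],1.]); c=-d['R'].T@d['t']
    return c+v*(z-c[2])/v[2]
def tri(ds,uvs):
    A=[];b=[]
    for d,uv in zip(ds,uvs):
        v=d['R'].T@np.linalg.inv(d['K'])@np.array([uv[0],uv[1],1.]); v/=np.linalg.norm(v); c=-d['R'].T@d['t']
        M=np.eye(3)-np.outer(v,v); A.append(M); b.append(M@c)
    return np.linalg.lstsq(np.vstack(A),np.hstack(b),rcond=None)[0]
E
python3 - <<'E'
from h import *
for n in('scene','top'):
    d=cam(n); save(d,n+'0.png',s=1.5)
    print(n,'cam at',-d['R'].T@d['t'],d['K'][0,0])
    for k in('station','clamp_handle','handle_tip','sleeve_block','clamp_foot','tub','well_plate','reagent_jar','pestle0'):
        print(k,[(np.round(x['point']).tolist(),round(x['p'],2)) for x in arm.boxes_of(k,n)][:6])
E
```

```text
pics
scene cam at [ 1.37366665 -0.49979271  0.74406723] 459.87746189440105
station [([302.0, 199.0], 0.63), ([237.0, 195.0], 0.49)]
clamp_handle []
handle_tip [([315.0, 148.0], 0.77)]
sleeve_block [([247.0, 209.0], 0.57)]
clamp_foot [([284.0, 172.0], 0.45)]
tub [([109.0, 252.0], 0.97)]
well_plate [([311.0, 272.0], 0.67)]
reagent_jar [([244.0, 291.0], 0.59)]
pestle0 [([237.0, 196.0], 0.57), ([214.0, 206.0], 0.55)]
top cam at [0.40294159 0.02251497 1.12760342] 356.81782045369374
station [([195.0, 224.0], 0.57)]
clamp_handle [([160.0, 216.0], 0.6)]
handle_tip [([164.0, 213.0], 0.8), ([245.0, 152.0], 0.39)]
sleeve_block [([239.0, 228.0], 0.55)]
clamp_foot [([192.0, 220.0], 0.64)]
tub [([358.0, 260.0], 0.88)]
well_plate [([243.0, 153.0], 0.92)]
reagent_jar [([296.0, 154.0], 0.66)]
pestle0 [([294.0, 150.0], 0.47)]
```

View pics/scene0.png

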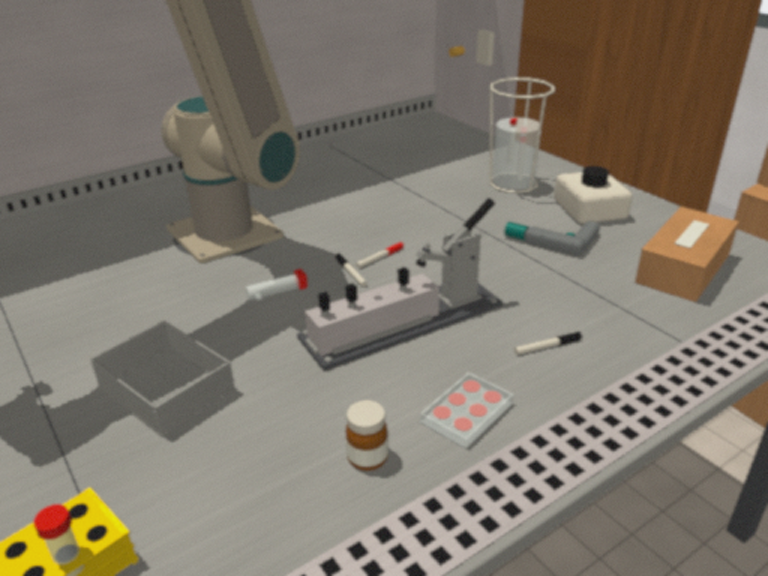

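View pics/top0.png

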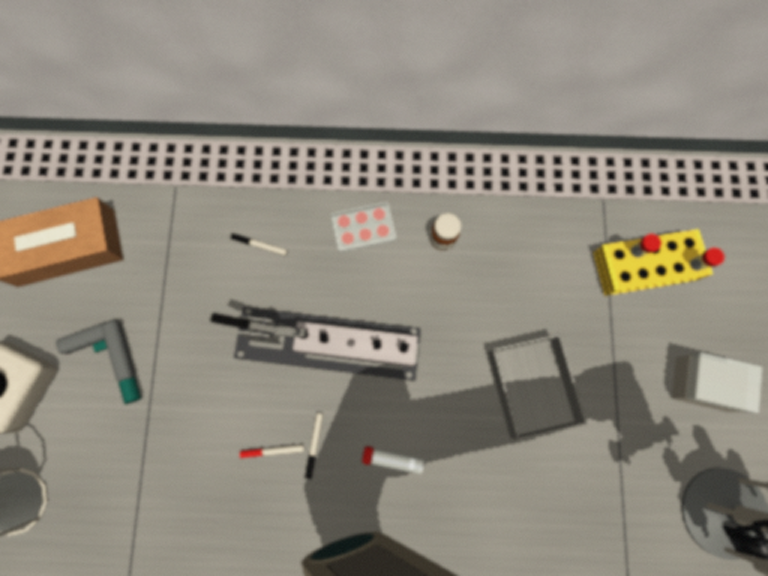

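Three pestles show, in sleeves −95, −43 and +61; the +9 sleeve is empty. The tub is at top (358,260) and the clamp is open to the left. I'll crop in for accurate pixels.

```bash
python3 - <<'E'
from h import *
d=cam('top'); save(d,'t1.png',(130,185,290,265),5)
d=cam('scene'); save(d,'s1.png',(190,120,350,250),5)
E
```

```text
(no output)
```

View pics/t1.png

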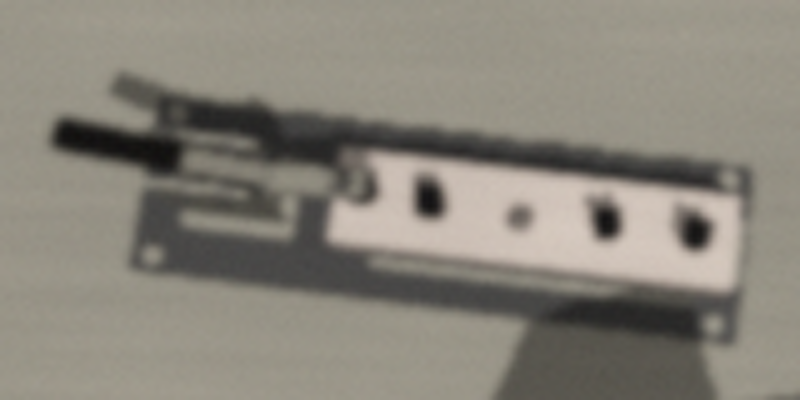

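View pics/s1.png

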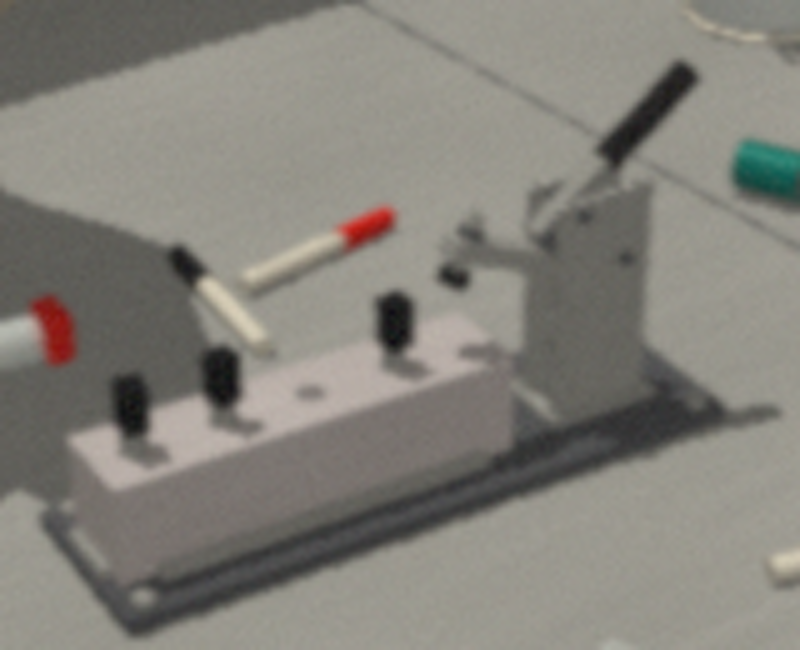

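```bash
cat > fit.py <<'E'
from h import *
from scipy.optimize import least_squares
T=cam('top');S=cam('scene')
t=lambda u,v:(130+u/5-.4,185+v/5-.4); s=lambda u,v:(190+u/5-.4,120+v/5-.4)
# (cam, local station pt, pix, isblock)
C=[(T,(55,-130,12),t(750,168),0),(T,(-55,-130,12),t(735,342),0),(T,(-55,250,12),t(132,268),0),(T,(55,250,12),t(160,95),0),
(T,(28,120,72),t(348,148),1),(T,(28,-120,72),t(745,197),1),(T,(-28,-120,72),t(733,292),1),(T,(-28,120,72),t(328,240),1),
(S,(55,-130,12),s(135,632),0),(S,(-55,-130,12),s(42,522),0),(S,(55,250,12),s(725,408),0),
(S,(28,-120,72),s(112,490),1),(S,(-28,-120,72),s(70,437),1),(S,(28,120,72),s(512,362),1),(S,(-28,120,72),s(465,318),1)]
C+=[(S,(0,y,114),s(*p),1) for y,p in((-95,(130,381)),(-43,(221,353)),(61,(395,297)))]
C+=[(T,(0,y,114),t(*p),1) for y,p in((-95,(696,236)),(-43,(607,225)),(61,(434,203)))]
def W(p,q,b):
    q=np.array(q)/1000.+np.array([0,p[3] if b else 0,0]); c,sn=np.cos(p[2]),np.sin(p[2])
    return np.array([p[0]+c*q[0]-sn*q[1],p[1]+sn*q[0]+c*q[1],q[2]])
f=lambda p:np.concatenate([proj(d,W(p,q,b))[0]-np.array(u) for d,q,u,b in C])
if __name__=='__main__':
    r=least_squares(f,[.4,0,0.,0],loss='soft_l1'); p=r.x
    print(p,np.degrees(p[2])); print(np.round(f(p).reshape(-1,2),1).tolist())
    np.save('p.npy',p)
    for th in(.93,):
        tip=(0,170+100*np.sin(th),140+100*np.cos(th)); print('tip',W(p,tip,0),proj(T,W(p,tip,0)),t(60,133),proj(S,W(p,tip,0)),s(687,72))
    for y in(-95,-43,61): print(y,W(p,(0,y,0),1))
    print('hinge',W(p,(0,170,140),0))
    print('tub top centre', [ (k,ray(T,x['point'],.03)) for k in ['tub'] for x in arm.boxes_of(k,'top')])
E
python3 fit.py; python3 -c "
from rig import arm; print(arm.state())"
```

```text
[ 5.26246654e-01  6.08804004e-02 -9.17286528e-02 -1.01409200e-04] -5.25566466340794
[[0.5, -0.2], [-0.2, 0.1], [-1.1, -0.2], [-0.5, -0.2], [-1.5, -0.4], [-1.0, -0.4], [-0.6, -0.5], [-0.4, -0.2], [-2.3, -1.8], [-1.3, -2.1], [0.1, -0.4], [-0.3, 0.6], [-1.1, 0.3], [-0.0, -0.6], [-1.8, -1.0], [-0.7, 0.3], [-0.6, 0.1], [-0.6, 0.4], [0.2, -1.4], [-0.1, -1.5], [-1.7, -1.5]]
tip [0.54916151 0.30999068 0.1997834 ] [[140.35872431 210.64071649]] (141.6, 211.2) [[327.43600175 133.81057212]] (327.0, 134.0)
-95 [ 0.51753536 -0.03382119  0.        ]
-43 [0.52229856 0.01796019 0.        ]
61 [0.53182497 0.12152297 0.        ]
hinge [0.54181867 0.2301657  0.14      ]
tub top centre [('tub', array([0.53712752, 0.20001463, 0.03      ])), ('tub', array([ 0.45238473, -0.30164861,  0.03      ]))]
{'clock': 1.25, 'joints': array([-7.17009078e+01,  1.58359376e+01, -1.51178992e+00,  7.26506904e+01,
       -7.05886068e-04,  8.40759904e+01]), 'joint_vel': array([-0.03924796, -0.13931558, -0.02864212, -0.10125824,  0.07137036,
       -0.01660344]), 'tau': array([ 1.36158615e-04, -4.45492530e+01,  2.95561033e+01,  1.07388692e-03,
       -1.34945490e-04,  3.60641266e-06]), 'ee_pos': array([ 0.25642532, -0.56998183,  0.24532672]), 'orientation': array([1.79998499e+02, 8.65395046e-04, 2.42231017e+01]), 'contact_force': array([ 0.2743728 ,  0.11050771, -0.28879225]), 'torque': array([ 0.01428499, -0.02075274,  0.00769789]), 'gripper_width': 0.0852287342395284}
```

Request:
{"api": "drive_tool", "payload": {
  "steps": [
    [0,0,-0.015,-0.15,1],
    [0,0,-0.015,-0.15,1],
    [0,0,-0.015,-0.15,1],
    [0,0,-0.015,-0.15,1],
    [0,0,-0.015,-0.15,1],
    [0,0,-0.01,-0.15,1],
    [0,0,0,-0.15,1]
  ]
}}

```text
clock: 1.95
ee_pos: [0.2562, -0.5692, 0.3325]
orientation: [-179.9, -0.1, 84.7]
contact_force: [0.2, -0.8, -0.1]
gripper_width: 0.0
```

```bash
cat > st.py <<'E'
from h import *
def L(P):
    p=np.load('p.npy'); c,s=np.cos(p[2]),np.sin(p[2]); d=np.array(P[:2])-p[:2]
    return np.round([1000*(c*d[0]+s*d[1]),1000*(-s*d[0]+c*d[1]),1000*P[2]],1)
if __name__=='__main__':
    a=arm.state(); print('local',L(a['ee_pos']),'yaw',np.round(a['orientation'],2),'want 84.74; F',np.round(a['contact_force'],1),'w',round(a['gripper_width'],4),'t',a['clock'],'j',np.round(a['joints']))
E
python3 st.py
```

```text
local [-211.2 -652.2  332.5] yaw [-1.7994e+02 -1.3000e-01  8.4730e+01] want 84.74; F [ 0.2 -0.8 -0.1] w 0.0 t 1.95 j [-72.  14.   7.  83.   0.  24.]
```

Request:
{"api": "drive_tool", "payload": {
  "steps": [
    [0.048,0.012,0,0,1],
    [0.048,0.012,0,0,1],
    [0.048,0.012,0,0,1],
    [0.048,0.012,0,0,1],
    [0.048,0.012,0,0,1],
    [0.048,0.012,0,0,1],
    [0.048,0.012,0,0,1],
    [0.048,0.012,0,0,1],
    [0.048,0.012,0,0,1],
    [0.048,0.012,0,0,1],
    [0.048,0.012,0,0,1],
    [0.048,0.012,0,0,1],
    [0.048,0.012,0,0,1],
    [0.048,0.012,0,0,1],
    [0.048,0.012,0,0,1],
    [0.048,0.012,0,0,1],
    [0.048,0.012,0,0,1],
    [0.048,0.008,0,0,1],
    [0.048,0,0,0,1],
    [0.03,0,0,0,1]
  ]
}}

```text
clock: 3.95
ee_pos: [0.5587, 0.3607, 0.3336]
orientation: [179.1, 0.2, 84.4]
contact_force: [0.8, -0.3, 0.7]
gripper_width: -0.0001
```

```bash
python3 st.py
```

```text
local [  4.9 301.6 333.6] yaw [179.08   0.18  84.37] want 84.74; F [ 0.8 -0.3  0.7] w -0.0001 t 3.95 j [ 28.  18.  12.  83.  -1. 123.]
```

Request:
{"api": "drive_tool", "payload": {
  "steps": [
    [-0.003,-0.005,0.03,0,1],
    [-0.003,0,0.04,0,1],
    [-0.003,0,0.04,0,1],
    [0,0,0.033,0,1],
    [0,0,0,0,1]
  ]
}}

```text
clock: 4.45
ee_pos: [0.5568, 0.3599, 0.1873]
orientation: [178.8, -0.1, 84.9]
contact_force: [-0.6, -0.4, -0.0]
gripper_width: 0.0001
```

```bash
python3 st.py
```

```text
local [  3.  300.6 187.3] yaw [ 1.7879e+02 -9.0000e-02  8.4880e+01] want 84.74; F [-0.6 -0.4 -0. ] w 0.0001 t 4.45 j [ 28.  21.  -2.  66.  -1. 123.]
```

Request:
{"api": "drive_tool", "payload": {
  "steps": [
    [-0.015,-0.003,0,0,1],
    [-0.012,0,0,0,1],
    [-0.012,0,0,0,1],
    [-0.012,0,0,0,1],
    [-0.012,0,-0.004,0,1],
    [-0.012,0,-0.004,0,1]
  ]
}}

```text
clock: 5.05
ee_pos: [0.5529, 0.3015, 0.2121]
orientation: [178.1, -2.9, 85.5]
contact_force: [-1.4, 3.1, 2.3]
gripper_width: 0.0001
```

```bash
python3 st.py; python3 - <<'E'
from h import *
save(cam('scene'),'s2.png',(190,60,370,220),4)
E
```

```text
local [  4.5 242.  212.1] yaw [178.06  -2.91  85.47] want 84.74; F [-1.4  3.1  2.3] w 0.0001 t 5.05 j [ 22.  15.  -6.  65.   2. 117.]
```

View pics/s2.png

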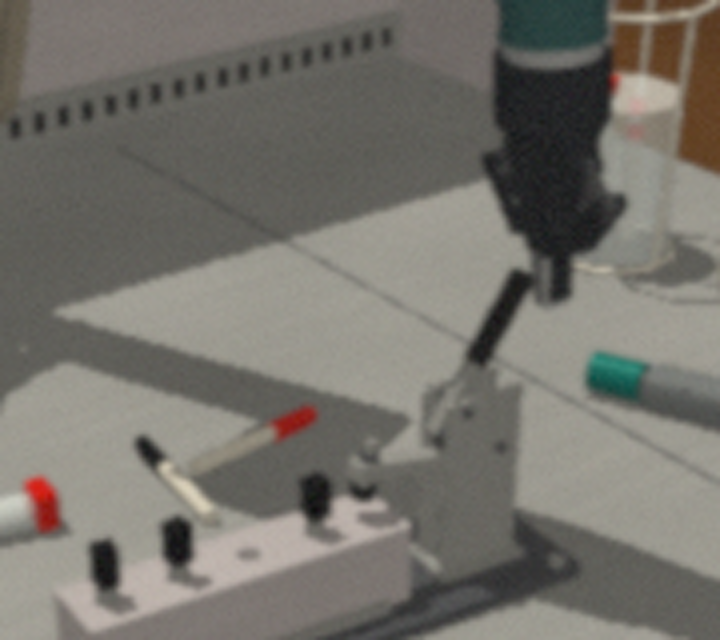

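The picture shows the handle about halfway up (tip at about (525,275) in the crop) with the fingers touching its outer side. The tool has tilted 3° and rose more than I commanded, so I'll check with rest rows.

Request:
{"api": "drive_tool", "payload": {
  "steps": [
    [0,0,0,0,1],
    [0,0,0,0,1]
  ]
}}

```text
clock: 5.3
ee_pos: [0.5553, 0.2989, 0.2166]
orientation: [177.6, -2.9, 85.3]
contact_force: [-0.7, -0.3, 0.1]
gripper_width: 0.0005
```

Request:
{"api": "drive_tool", "payload": {
  "steps": [
    [-0.01,0,0,0,1],
    [0,0,0,0,1]
  ]
}}

```text
clock: 5.5
ee_pos: [0.5556, 0.2891, 0.2169]
orientation: [177.5, -3.0, 85.3]
contact_force: [0.4, -0.5, -0.4]
gripper_width: -0.0004
```

```bash
python3 st.py
```

```text
local [  8.4 230.  216.9] yaw [177.48  -2.97  85.34] want 84.74; F [ 0.4 -0.5 -0.4] w -0.0004 t 5.5 j [ 21.  14.  -7.  65.   2. 116.]
```

Request:
{"api": "drive_tool", "payload": {
  "steps": [
    [-0.008,-0.006,0.003,0,1],
    [-0.008,0,0.002,0,1],
    [-0.008,0,0.002,0,1]
  ]
}}

```text
clock: 5.8
ee_pos: [0.549, 0.2689, 0.212]
orientation: [177.3, -3.6, 85.5]
contact_force: [-7.2, 10.7, 30.0]
gripper_width: 0.0001
```

```bash
python3 st.py
```

```text
local [  3.6 209.2 212. ] yaw [177.31  -3.57  85.49] want 84.74; F [-7.2 10.7 30. ] w 0.0001 t 5.8 j [ 19.  13. -10.  64.   2. 114.]
```

```bash
python3 - <<'E'
from h import *
d=cam('scene');save(d,'s3.png',(260,60,360,180),5)
p=np.load('p.npy')
from fit import W
a=arm.state()
from st import L
print('TCP crop px',(proj(d,a['ee_pos'])[0]-[260,60])*5)
for y,z in((170,140),(180,240),(163,240)): print(y,z,(proj(d,W(p,(0,y,z),0))[0]-[260,60])*5)
print(a['contact_force'])
E
```

```text
TCP crop px [282.14504912 369.14608662]
170 140 [211.44326858 502.45877165]
180 240 [234.82038368 329.49792402]
163 240 [207.97459249 336.69195762]
[ 2.33544737  4.02755004 12.50229796]
```

View pics/s3.png

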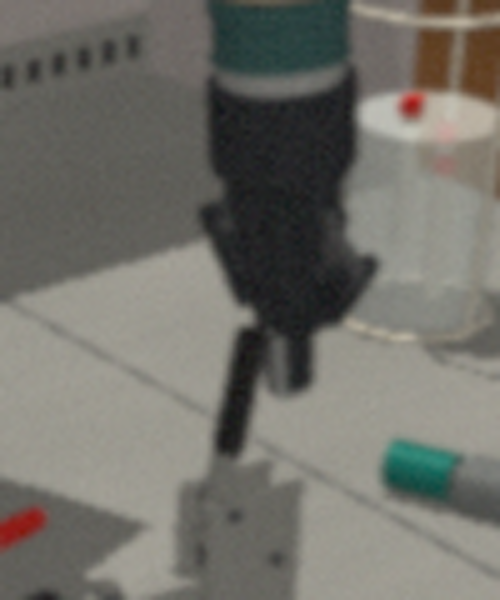

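The handle's end is pressing against the knuckles above the pads, so the tool is too low. I'll back off, rise 22 mm and push on.

Request:
{"api": "drive_tool", "payload": {
  "steps": [
    [0.012,-0.003,-0.002,0,1],
    [0.003,0,-0.015,0,1],
    [0,0,-0.008,0,1],
    [0,0,0,0,1]
  ]
}}

```text
clock: 6.35
ee_pos: [0.5449, 0.2785, 0.2363]
orientation: [177.3, -3.0, 85.3]
contact_force: [0.1, 0.6, 0.8]
gripper_width: 0.0002
```

```bash
python3 st.py
```

```text
local [ -1.4 218.4 236.3] yaw [177.3   -3.    85.31] want 84.74; F [0.1 0.6 0.8] w 0.0002 t 6.35 j [ 20.  12.  -7.  67.   2. 115.]
```

Request:
{"api": "drive_tool", "payload": {
  "steps": [
    [-0.008,0,0,0,1],
    [-0.008,0,0,0,1],
    [-0.006,0,0,0,1]
  ]
}}

```text
clock: 6.65
ee_pos: [0.5418, 0.2554, 0.2328]
orientation: [177.5, -3.0, 85.4]
contact_force: [0.3, 2.3, 1.5]
gripper_width: 0.0001
```

```bash
python3 st.py
```

```text
local [ -2.4 195.1 232.8] yaw [177.49  -3.    85.37] want 84.74; F [0.3 2.3 1.5] w 0.0001 t 6.65 j [ 18.  11.  -9.  66.   2. 113.]
```

Request:
{"api": "drive_tool", "payload": {
  "steps": [
    [-0.005,0,0,0,1],
    [-0.005,0,0,0,1],
    [0,0,0,0,1]
  ]
}}

```text
clock: 6.95
ee_pos: [0.5406, 0.2435, 0.2317]
orientation: [177.5, -3.1, 85.3]
contact_force: [-0.1, 3.1, 2.3]
gripper_width: -0.0001
```

Request:
{"api": "drive_tool", "payload": {
  "steps": [
    [-0.004,0,0,0,1],
    [0,0,0,0,1]
  ]
}}

```text
clock: 7.15
ee_pos: [0.5405, 0.2437, 0.2318]
orientation: [177.6, -3.7, 85.4]
contact_force: [0.2, -0.3, 0.2]
gripper_width: 0.0003
```

```bash
python3 st.py
```

```text
local [ -2.5 183.4 231.8] yaw [177.58  -3.74  85.41] want 84.74; F [ 0.2 -0.3  0.2] w 0.0003 t 7.15 j [ 17.  11. -10.  66.   3. 112.]
```

Request:
{"api": "drive_tool", "payload": {
  "steps": [
    [0.015,0,0,0,1],
    [0.01,0,-0.03,0,1],
    [0,0,-0.04,0,1],
    [0,0,-0.03,0,0.5],
    [0,0,0,0,0]
  ]
}}

```text
clock: 7.65
ee_pos: [0.5357, 0.2636, 0.3324]
orientation: [178.0, -3.2, 85.4]
contact_force: [0.3, -0.2, 0.7]
gripper_width: 0.0282
```

```bash
python3 st.py; python3 - <<'E'
from h import *
d=cam('scene');save(d,'s4.png',(220,100,330,240),5)
p=np.load('p.npy')
from fit import W
for y,z in((170,140),(163,240)): print(y,z,(proj(d,W(p,(0,y,z),0))[0]-[220,100])*5)
print([(k,[(x['point'],x['p']) for x in arm.boxes_of(k,'scene')]) for k in('handle_tip','clamp_foot')])
T=cam('top')
for k in('reagent_jar','tub','well_plate'):
  m=arm.silhouettes(k,'top')[0]['mask']; ys,xs=np.nonzero(m)
  r=cv2.minAreaRect(np.c_[xs,ys].astype(np.float32)); print(k,r,[np.round(ray(T,c,.05),3).tolist() for c in cv2.boxPoints(r)],ray(T,r[0],.05))
print('free?',ray(T,(300,190),0),ray(T,(300,205),0))
E
```

```text
local [ -9.2 202.7 332.4] yaw [178.01  -3.16  85.35] want 84.74; F [ 0.3 -0.2  0.7] w 0.0282 t 7.65 j [ 19.   9.   0.  78.   2. 114.]
170 140 [411.44326858 302.45877165]
163 240 [407.97459249 136.69195762]
[('handle_tip', [([302.3, 144.7], 0.62)]), ('clamp_foot', [([282.0, 180.5], 0.46)])]
reagent_jar ((297.5, 154.0), (24.0, 21.0), 90.0) [[0.809, -0.089, 0.05], [0.811, -0.157, 0.05], [0.731, -0.156, 0.05], [0.729, -0.09, 0.05]] [ 0.76986551 -0.12304127  0.05      ]
tub ((357.8066101074219, 257.5519104003906), (65.70087432861328, 52.48531723022461), 74.98163604736328) [[0.523, -0.203, 0.05], [0.569, -0.359, 0.05], [0.383, -0.4, 0.05], [0.34, -0.25, 0.05]] [ 0.45214876 -0.30322877  0.05      ]
well_plate ((242.60589599609375, 150.97647094726562), (26.248584747314453, 38.505157470703125), 77.47119140625) [[0.801, 0.121, 0.05], [0.833, 0.002, 0.05], [0.748, -0.018, 0.05], [0.717, 0.099, 0.05]] [0.77424895 0.05126376 0.05      ]
free? [ 0.66459855 -0.13812653  0.        ] [ 0.61514069 -0.13814005  0.        ]
```

View pics/s4.png

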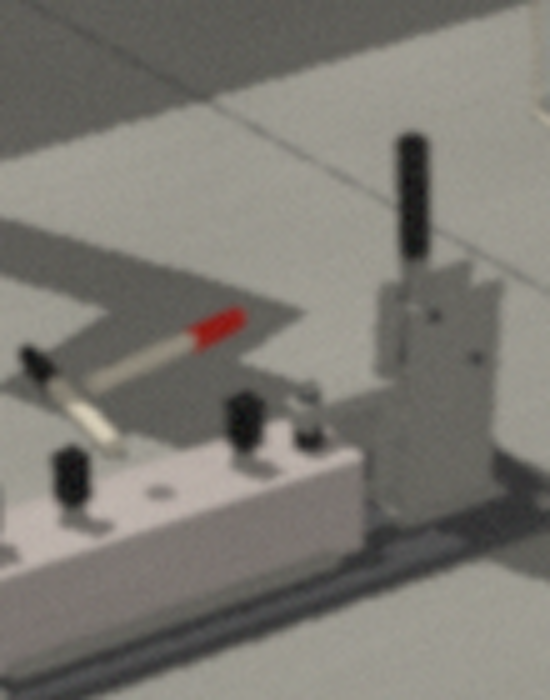

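The handle is upright in the picture (tip at about (412,138), against a predicted (408,137) when locked) and the foot sits on the block. The extra push was also blocked, so the clamp is locked. The tool is tilted 2–3°, so I'll square it by pressing the open fingertips gently on free bench.

Request:
{"api": "drive_tool", "payload": {
  "steps": [
    [-0.04,0.013,0,0,0],
    [-0.04,0.013,0,0,0],
    [-0.04,0.013,0,0,0],
    [-0.04,0.013,0,0,0],
    [-0.04,0.013,0,0,0],
    [-0.04,0.013,0,0,0],
    [-0.04,0.013,0,0,0],
    [-0.04,0.013,0,0,0],
    [-0.04,0.013,0,0,0],
    [-0.035,0.013,0,0,0],
    [0,0,0,0,0]
  ]
}}

```text
clock: 9.2
ee_pos: [0.6331, -0.1565, 0.3014]
orientation: [178.9, -3.0, 85.5]
contact_force: [0.4, 0.7, 0.1]
gripper_width: 0.0851
```

```bash
python3 st.py
```

```text
local [ 126.3 -206.7  301.4] yaw [178.89  -3.    85.48] want 84.74; F [0.4 0.7 0.1] w 0.0851 t 9.2 j [-21.  17.   7.  79.   3.  74.]
```

Request:
{"api": "drive_tool", "payload": {
  "steps": [
    [0,0,0.04,0.01,0],
    [0,0,0.04,0,0],
    [0,0,0.04,0,0],
    [0,0,0.04,0,0],
    [0,0,0.04,0,0],
    [0,0,0.04,0,0],
    [0,0,0.02,0,0],
    [0,0,0.01,0,0],
    [0,0,0,0,0]
  ]
}}

```text
clock: 10.1
ee_pos: [0.6392, -0.1393, 0.0227]
orientation: [178.9, -3.1, 84.8]
contact_force: [0.0, -0.4, 0.7]
gripper_width: 0.0852
```

```bash
python3 st.py
```

```text
local [ 130.8 -189.    22.7] yaw [178.91  -3.13  84.83] want 84.74; F [ 0.  -0.4  0.7] w 0.0852 t 10.1 j [-19.  29. -12.  49.   3.  76.]
```

Request:
{"api": "drive_tool", "payload": {
  "steps": [
    [0,0,0.008,0,0],
    [0,0,0.006,0,0],
    [0,0,0.003,0,0],
    [0,0,0.003,0,0],
    [0,0,0.003,0,0]
  ]
}}

```text
clock: 10.6
ee_pos: [0.6445, -0.1392, 0.004]
orientation: [178.3, -3.0, 84.9]
contact_force: [0.2, 0.0, -0.1]
gripper_width: 0.0854
```

Request:
{"api": "drive_tool", "payload": {
  "steps": [
    [0,0,0.003,0,0],
    [0,0,0.003,0,0],
    [0,0,0.003,0,0]
  ]
}}

```text
clock: 10.9
ee_pos: [0.6449, -0.1394, 0.0021]
orientation: [178.4, -2.9, 84.8]
contact_force: [-4.9, 1.1, 17.8]
gripper_width: 0.0852
```

Request:
{"api": "drive_tool", "payload": {
  "steps": [
    [0,0,0.004,0,0],
    [0,0,0.004,0,0],
    [0,0,0.004,0,0],
    [0,0,0.004,0,0],
    [0,0,0.004,0,0],
    [0,0,0.004,0,0]
  ]
}}

```text
clock: 11.5
ee_pos: [0.645, -0.1395, 0.0019]
orientation: [178.6, -2.7, 84.6]
contact_force: [-7.7, 1.5, 21.2]
gripper_width: 0.0857
```

Request:
{"api": "drive_tool", "payload": {
  "steps": [
    [0,0,-0.05,0,0],
    [0,0,-0.05,0,0],
    [0,0,-0.05,0,0],
    [0,0,-0.05,0,0],
    [0,0,0,0,0]
  ]
}}

```text
clock: 12.0
ee_pos: [0.6385, -0.1486, 0.2041]
orientation: [178.7, -2.7, 84.6]
contact_force: [0.8, -1.1, 0.3]
gripper_width: 0.0854
```

Request:
{"api": "drive_tool", "payload": {
  "steps": [
    [0,-0.05,0,0,0],
    [0,-0.05,0,0,0],
    [0,-0.05,0,0,0],
    [0,0,0,0,0]
  ]
}}

```text
clock: 12.4
ee_pos: [0.4855, -0.1339, 0.1978]
orientation: [178.6, -2.7, 84.6]
contact_force: [0.6, 0.2, -1.0]
gripper_width: 0.0854
```

Request:
{"api": "drive_tool", "payload": {
  "steps": [
    [0,0.05,0,0,0],
    [0,0.05,0,0,0],
    [0,0.05,0,0,0],
    [0,0,0,0,0]
  ]
}}

```text
clock: 12.8
ee_pos: [0.6333, -0.1472, 0.1965]
orientation: [179.0, -2.8, 84.4]
contact_force: [-1.9, 0.1, 0.4]
gripper_width: 0.0849
```

Free motion doesn't change the tilt. Gripping a head held in the clamped block should square the tool, so I'll go to the −95 pestle.

Request:
{"api": "drive_tool", "payload": {
  "steps": [
    [0.02,-0.025,0,0,0],
    [0.02,-0.025,0,0,0],
    [0.02,-0.025,0,0,0],
    [0.02,-0.025,0,0,0],
    [0.02,-0.025,0,0,0],
    [0,0,0,0,0]
  ]
}}

```text
clock: 13.4
ee_pos: [0.5164, -0.0329, 0.1947]
orientation: [179.1, -2.8, 84.3]
contact_force: [0.3, -0.2, -0.0]
gripper_width: 0.085
```

```bash
python3 st.py
```

```text
local [ -1.2 -94.3 194.7] yaw [179.13  -2.85  84.31] want 84.74; F [ 0.3 -0.2 -0. ] w 0.085 t 13.4 j [-12.   6. -20.  64.   3.  83.]
```

Request:
{"api": "drive_tool", "payload": {
  "steps": [
    [0,-0.001,0.03,0,0],
    [-0.001,-0.001,0.03,0,0],
    [-0.001,-0.001,0.025,0,0],
    [0,0,0.014,0,0],
    [0,0,0,0,0]
  ]
}}

```text
clock: 13.9
ee_pos: [0.5183, -0.0308, 0.0945]
orientation: [178.6, -2.7, 84.4]
contact_force: [-0.8, -0.7, 0.7]
gripper_width: 0.0856
```

```bash
python3 st.py
```

```text
local [  0.5 -92.   94.5] yaw [178.61  -2.73  84.38] want 84.74; F [-0.8 -0.7  0.7] w 0.0856 t 13.9 j [-12.  12. -26.  51.   3.  84.]
```

Request:
{"api": "drive_tool", "payload": {
  "steps": [
    [-0.003,0,0,0,0.5],
    [0,0,0,0,1],
    [0,0,0,0,1],
    [0,0,0,0,1],
    [0,0,0,0,1],
    [0,0,0,0,1],
    [0,0,0,0,1],
    [0,0,0,0,1]
  ],
  "force": 50
}}

```text
clock: 14.7
ee_pos: [0.5177, -0.0353, 0.0977]
orientation: [178.6, -2.6, 84.3]
contact_force: [-1.3, -1.5, -1.4]
gripper_width: 0.0152
```

```bash
python3 st.py
```

```text
local [  0.3 -96.5  97.7] yaw [178.64  -2.64  84.31] want 84.74; F [-1.3 -1.5 -1.4] w 0.0152 t 14.7 j [-13.  12. -26.  51.   3.  83.]
```

Request:
{"api": "drive_tool", "payload": {
  "steps": [
    [0,0,-0.004,0,1],
    [0,0.0003,-0.006,0,1],
    [0.0002,0.0003,-0.006,0,1]
  ]
}}

```text
clock: 15.0
ee_pos: [0.5177, -0.0356, 0.114]
orientation: [178.7, -2.7, 84.3]
contact_force: [-2.2, 0.7, -1.6]
gripper_width: 0.0155
```

```bash
python3 st.py
```

```text
local [  0.3 -96.8 114. ] yaw [178.69  -2.67  84.33] want 84.74; F [-2.2  0.7 -1.6] w 0.0155 t 15.0 j [-13.  11. -25.  53.   3.  83.]
```

Request:
{"api": "drive_tool", "payload": {
  "steps": [
    [0.0002,0.0004,-0.008,0,1],
    [0.0002,0.0004,-0.008,0,1],
    [0.0002,0.0004,-0.008,0,1],
    [0.0002,0.0004,-0.008,0,1],
    [0.0002,0.0004,-0.01,0,1],
    [0.0002,0.0004,-0.01,0,1],
    [0,0,-0.015,0,1],
    [0,0,-0.015,0,1],
    [0,0,0,0,1]
  ]
}}

```text
clock: 15.9
ee_pos: [0.5208, -0.0392, 0.2063]
orientation: [178.2, -2.6, 84.3]
contact_force: [0.1, -0.1, -1.1]
gripper_width: 0.0151
```

```bash
cat > tub.py <<'E'
from h import *
from st import L
T=cam('top'); m=arm.silhouettes('tub','top'); 
for q in m[:2]:
  ys,xs=np.nonzero(q['mask']); r=cv2.minAreaRect(np.c_[xs,ys].astype(np.float32)); w=[ray(T,c,.06) for c in cv2.boxPoints(r)]
  print('tub',round(q['p'],2),len(xs),'centre~',ray(T,r[0],.04).round(3),'local',L(ray(T,r[0],.04)),'corners local',[L(x)[:2].tolist() for x in w])
E
python3 st.py; python3 tub.py
```

```text
local [   3.7 -100.2  206.3] yaw [178.24  -2.59  84.35] want 84.74; F [ 0.1 -0.1 -1.1] w 0.0151 t 15.9 j [-13.   6. -19.  64.   3.  83.]
tub 0.74 3272 centre~ [ 0.423 -0.331  0.04 ] local [ -66.7 -399.7   40. ] corners local [[-9.5, -289.1], [51.5, -435.4], [-124.2, -494.6], [-181.4, -353.1]]
```

```bash
python3 - <<'E'
from h import *
save(cam('top'),'t2.png',(200,180,430,330),3.4)
E
```

```text
(no output)
```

View pics/t2.png

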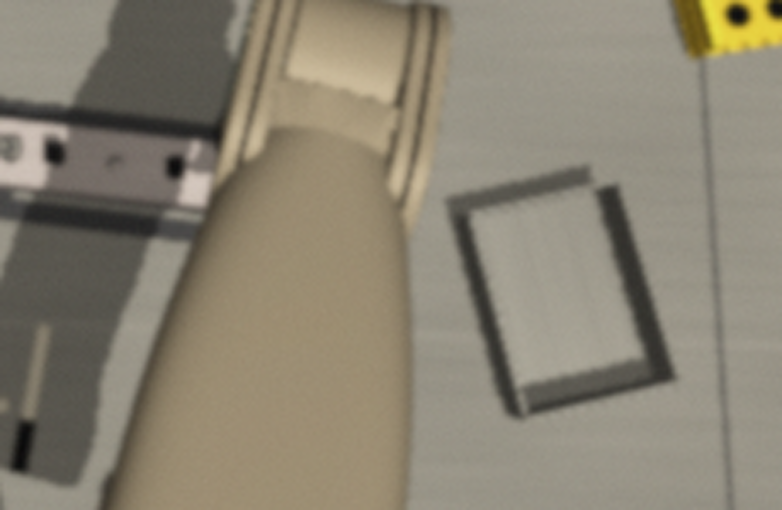

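The tub has been knocked. It's now centred near crop (562,298), local about (−66,−393), and turned about 19°. I'll use this new position.

Request:
{"api": "drive_tool", "payload": {
  "steps": [
    [-0.02,-0.006,0,0,1],
    [-0.03,-0.01,0,0,1],
    [-0.03,-0.01,0,0,1],
    [-0.03,-0.01,0,0,1],
    [-0.03,-0.01,0,0,1],
    [-0.03,-0.01,0,0,1],
    [-0.03,-0.01,0,0,1],
    [-0.03,-0.01,0,0,1],
    [-0.03,-0.01,0,0,1],
    [-0.03,-0.01,0,0,1],
    [-0.01,-0.005,0,0,1],
    [0,0,0,0,1]
  ]
}}

```text
clock: 17.25
ee_pos: [0.3782, -0.3324, 0.1729]
orientation: [179.5, -3.3, 84.5]
contact_force: [-0.1, 0.2, -0.9]
gripper_width: 0.0153
```

```bash
python3 st.py;python3 tub.py
```

```text
local [-111.4 -405.2  172.9] yaw [179.53  -3.25  84.51] want 84.74; F [-0.1  0.2 -0.9] w 0.0153 t 17.25 j [-50.   8. -21.  63.   3.  45.]
tub 0.71 2924 centre~ [ 0.423 -0.328  0.04 ] local [ -67.6 -397.2   40. ] corners local [[-10.1, -286.5], [50.1, -435.6], [-125.5, -492.3], [-181.9, -348.1]]
tub 0.5 2811 centre~ [0.528 0.116 0.04 ] local [-3.5 55.4 40. ] corners local [[-59.3, 234.5], [50.7, 240.2], [48.8, -130.3], [-60.3, -127.9]]
```

Request:
{"api": "drive_tool", "payload": {
  "steps": [
    [0.003,0.008,0,0,1],
    [0,0,0.03,0,1],
    [0,0,0.03,0,1],
    [0,0,0.02,0,1],
    [0,0,0.006,0,1],
    [0,0,0,0,1]
  ]
}}

```text
clock: 17.95
ee_pos: [0.3959, -0.3179, 0.0872]
orientation: [179.2, -3.2, 85.3]
contact_force: [-0.2, 0.6, 0.2]
gripper_width: 0.0153
```

```bash
python3 st.py
```

```text
local [ -95.1 -389.1   87.2] yaw [179.16  -3.23  85.26] want 84.74; F [-0.2  0.6  0.2] w 0.0153 t 17.95 j [-48.  13. -26.  52.   3.  47.]
```

Request:
{"api": "drive_tool", "payload": {
  "steps": [
    [0,0,0,0,0.5],
    [0,0,0,0,0.5],
    [0,0,0,0,0.5],
    [0,0.01,0,0,0.5],
    [0,0.015,0,0,0.5],
    [0,0.015,0,0,0.5],
    [0,0.01,0,0,0.5],
    [0,0,-0.03,0,0],
    [0,0,-0.05,0,0],
    [0,0,0,0,0]
  ]
}}

```text
clock: 18.95
ee_pos: [0.4554, -0.329, 0.1751]
orientation: [178.7, -2.9, 85.5]
contact_force: [1.0, -0.4, 1.3]
gripper_width: 0.0835
```

```bash
python3 st.py; python3 - <<'E'
from h import *
save(cam('scene'),'s5.png',(40,150,260,310),3.4)
E
```

```text
local [ -34.8 -394.7  175.1] yaw [178.71  -2.93  85.46] want 84.74; F [ 1.  -0.4  1.3] w 0.0835 t 18.95 j [-44.  13. -15.  64.   3.  51.]
```

View pics/s5.png

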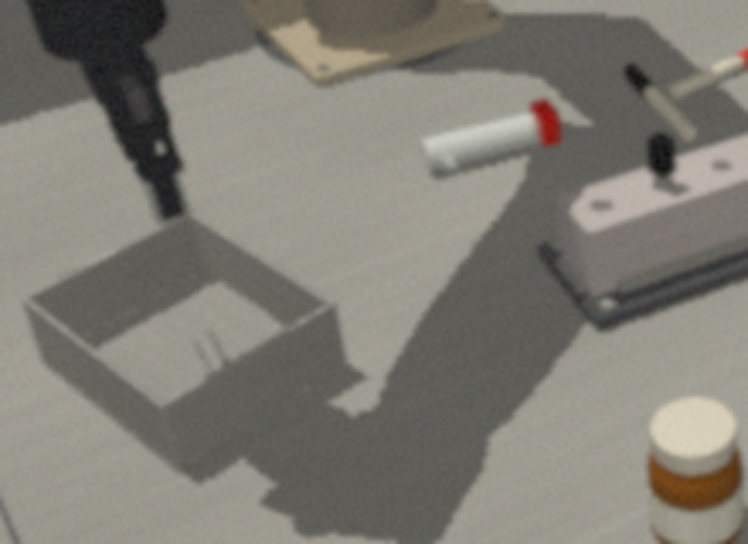

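The shaft shows lying on the tub floor at (210,350). Next is the −43 pestle.

Request:
{"api": "drive_tool", "payload": {
  "steps": [
    [0.02,0.003,-0.01,0.012,0],
    [0.03,0.003,-0.01,0,0],
    [0.03,0.003,0,0,0],
    [0.03,0.003,0,0,0],
    [0.03,0.003,0,0,0],
    [0.03,0.003,0,0,0],
    [0.03,0.003,0,0,0],
    [0.03,0.003,0,0,0],
    [0.03,0.003,0,0,0],
    [0.03,0.003,0,0,0],
    [0.03,0.003,0,0,0],
    [0.03,0.002,0,0,0],
    [0,0,0,0,0]
  ]
}}

```text
clock: 20.3
ee_pos: [0.523, 0.0328, 0.2002]
orientation: [180.0, -3.4, 84.6]
contact_force: [-0.3, -0.8, -0.6]
gripper_width: 0.085
```

```bash
python3 st.py
```

```text
local [ -0.6 -28.2 200.2] yaw [180.    -3.44  84.64] want 84.74; F [-0.3 -0.8 -0.6] w 0.085 t 20.3 j [ -5.   7. -18.  65.   3.  90.]
```

Request:
{"api": "drive_tool", "payload": {
  "steps": [
    [-0.008,-0.001,0.02,0,0],
    [-0.007,-0.001,0.03,0,0],
    [0,-0.002,0.03,0,0],
    [0,-0.001,0.022,0,0],
    [0,0,0,0,0]
  ]
}}

```text
clock: 20.8
ee_pos: [0.5171, 0.0245, 0.0913]
orientation: [-179.8, -3.3, 84.8]
contact_force: [-0.2, 0.1, 0.0]
gripper_width: 0.0853
```

```bash
python3 st.py
```

```text
local [ -5.8 -37.1  91.3] yaw [-179.83   -3.33   84.81] want 84.74; F [-0.2  0.1  0. ] w 0.0853 t 20.8 j [ -6.  13. -26.  52.   3.  89.]
```

Request:
{"api": "drive_tool", "payload": {
  "steps": [
    [-0.006,0.006,-0.003,0,0.3],
    [0,0,0,0,0.5],
    [0,0,0,0,1],
    [0,0,0,0,1],
    [0,0,0,0,1],
    [0,0,0,0,1],
    [0,0,0,0,1],
    [0,0,0,0,1]
  ],
  "force": 50
}}

```text
clock: 21.6
ee_pos: [0.5228, 0.0168, 0.0978]
orientation: [-179.8, -3.4, 84.8]
contact_force: [-1.0, -0.5, -1.3]
gripper_width: 0.0159
```

```bash
python3 st.py
```

```text
local [  0.6 -44.2  97.8] yaw [-179.77   -3.37   84.77] want 84.74; F [-1.  -0.5 -1.3] w 0.0159 t 21.6 j [ -7.  13. -25.  53.   3.  88.]
```

Request:
{"api": "drive_tool", "payload": {
  "steps": [
    [0,0.0002,-0.004,0,1],
    [0,0.0004,-0.006,0,1],
    [0,0.0005,-0.008,0,1],
    [0,0.0005,-0.008,0,1],
    [0,0.0005,-0.008,0,1],
    [0,0.0005,-0.008,0,1],
    [0,0.0005,-0.01,0,1],
    [0,0.0005,-0.01,0,1]
  ]
}}

```text
clock: 22.4
ee_pos: [0.5258, 0.0132, 0.164]
orientation: [-179.7, -3.4, 84.8]
contact_force: [0.1, -0.4, -0.4]
gripper_width: 0.0155
```

```bash
python3 st.py
```

```text
local [  3.9 -47.5 164. ] yaw [-179.67   -3.45   84.79] want 84.74; F [ 0.1 -0.4 -0.4] w 0.0155 t 22.4 j [ -7.   9. -20.  61.   3.  88.]
```

Request:
{"api": "drive_tool", "payload": {
  "steps": [
    [0,0,-0.02,0,1],
    [-0.01,-0.003,-0.025,0,1],
    [-0.03,-0.009,0,0,1],
    [-0.03,-0.009,0,0,1],
    [-0.03,-0.009,0,0,1],
    [-0.03,-0.009,0,0,1],
    [-0.03,-0.009,0,0,1],
    [-0.03,-0.009,0,0,1],
    [-0.03,-0.009,0,0,1],
    [-0.03,-0.009,0,0,1],
    [-0.03,-0.009,0,0,1],
    [-0.03,-0.009,0,0,1],
    [-0.015,-0.004,0,0,1],
    [0,0,0,0,1]
  ]
}}

```text
clock: 23.8
ee_pos: [0.4101, -0.3276, 0.2142]
orientation: [178.0, -2.0, 85.0]
contact_force: [-0.2, 0.7, -0.0]
gripper_width: 0.0155
```

```bash
python3 st.py;python3 tub.py
```

```text
local [ -80.1 -397.4  214.2] yaw [178.02  -2.02  84.96] want 84.74; F [-0.2  0.7 -0. ] w 0.0155 t 23.8 j [-47.   7. -17.  67.   3.  48.]
tub 0.71 2645 centre~ [ 0.422 -0.33   0.04 ] local [ -67.9 -398.4   40. ] corners local [[-6.5, -293.7], [45.0, -440.5], [-129.5, -487.4], [-177.8, -345.5]]
```

Request:
{"api": "drive_tool", "payload": {
  "steps": [
    [0.007,-0.014,0,0,1],
    [0.007,-0.014,0.02,0,1],
    [0,0,0.03,0,1],
    [0,0,0.03,0,1],
    [0,0,0.03,0,1],
    [0,0,0.014,0,1],
    [0,0,0,0,1]
  ]
}}

```text
clock: 24.6
ee_pos: [0.3858, -0.2931, 0.0886]
orientation: [178.0, -2.2, 85.8]
contact_force: [-1.3, 0.3, -0.6]
gripper_width: 0.016
```

```bash
python3 st.py
```

```text
local [-107.4 -365.3   88.6] yaw [178.04  -2.17  85.78] want 84.74; F [-1.3  0.3 -0.6] w 0.016 t 24.6 j [-47.  10. -30.  50.   3.  48.]
```

Request:
{"api": "drive_tool", "payload": {
  "steps": [
    [0,0,0,0,0.5],
    [0,0,0,0,0.5],
    [0,0,0,0,0.5],
    [0,0.01,0,0,0.5],
    [0,0.015,0,0,0.5],
    [0,0.015,0,0,0.5],
    [0,0.01,0,0,0.5],
    [0,0,-0.03,0,0],
    [0,0,-0.05,0,0],
    [0,0,-0.02,0.015,0]
  ]
}}

```text
clock: 25.6
ee_pos: [0.4399, -0.2991, 0.195]
orientation: [178.0, -2.2, 85.2]
contact_force: [0.6, -0.2, -0.1]
gripper_width: 0.0834
```

```bash
python3 st.py; python3 - <<'E'
from h import *
save(cam('scene'),'s6.png',(40,150,260,310),3.4)
E
```

```text
local [ -53.  -366.4  195. ] yaw [178.01  -2.2   85.17] want 84.74; F [ 0.6 -0.2 -0.1] w 0.0834 t 25.6 j [-43.   8. -18.  64.   3.  52.]
```

View pics/s6.png

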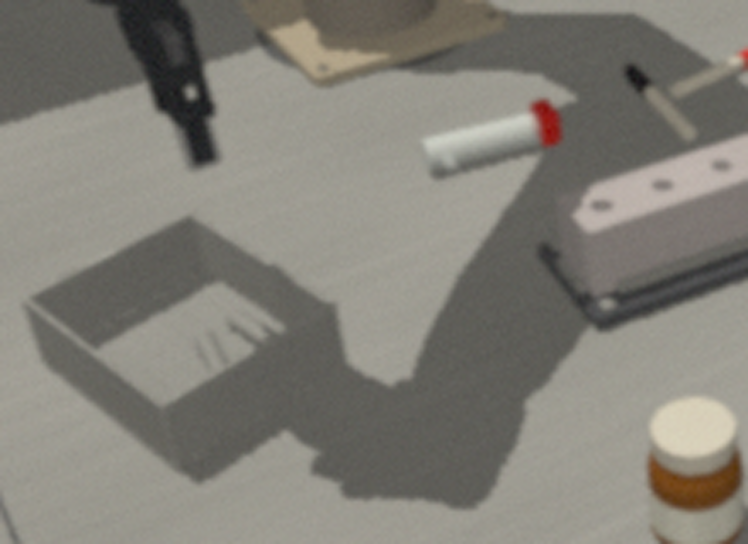

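Two pestles lie in the tub (shafts at (210,350) and (250,330)). Next is the one at +61.

Request:
{"api": "drive_tool", "payload": {
  "steps": [
    [0.02,0.004,-0.005,0,0],
    [0.03,0.004,0,0,0],
    [0.03,0.004,0,0,0],
    [0.03,0.004,0,0,0],
    [0.03,0.004,0,0,0],
    [0.03,0.004,0,0,0],
    [0.03,0.004,0,0,0],
    [0.03,0.004,0,0,0],
    [0.03,0.004,0,0,0],
    [0.03,0.004,0,0,0],
    [0.03,0.004,0,0,0],
    [0.03,0.004,0,0,0],
    [0.03,0.003,0,0,0],
    [0.03,0,0,0,0],
    [0.01,0,0,0,0],
    [0,0,0,0,0]
  ]
}}

```text
clock: 27.25
ee_pos: [0.5428, 0.1324, 0.2167]
orientation: [177.7, -1.9, 85.4]
contact_force: [0.1, -0.4, 0.0]
gripper_width: 0.0857
```

```bash
python3 st.py
```

```text
local [ 10.   72.7 216.7] yaw [177.66  -1.88  85.42] want 84.74; F [ 0.1 -0.4  0. ] w 0.0857 t 27.25 j [  6.   8. -14.  65.   1. 101.]
```

Request:
{"api": "drive_tool", "payload": {
  "steps": [
    [-0.008,-0.006,0.02,0,0],
    [-0.006,-0.004,0.03,0.01,0],
    [-0.002,-0.002,0.03,0,0],
    [-0.002,-0.002,0.025,0,0],
    [0,0,0.012,0,0],
    [0,0,0,0,0]
  ]
}}

```text
clock: 27.85
ee_pos: [0.5347, 0.1139, 0.0956]
orientation: [177.5, -1.7, 84.6]
contact_force: [-0.1, 0.1, 0.4]
gripper_width: 0.0855
```

```bash
python3 st.py
```

```text
local [ 3.6 53.6 95.6] yaw [177.51  -1.71  84.6 ] want 84.74; F [-0.1  0.1  0.4] w 0.0855 t 27.85 j [  5.  13. -24.  50.   1. 100.]
```

Request:
{"api": "drive_tool", "payload": {
  "steps": [
    [0.007,-0.003,0,0,0.3],
    [0,0,0,0,0.5],
    [0,0,0,0,1],
    [0,0,0,0,1],
    [0,0,0,0,1],
    [0,0,0,0,1],
    [0,0,0,0,1],
    [0,0,0,0,1]
  ],
  "force": 50
}}

```text
clock: 28.65
ee_pos: [0.5301, 0.1228, 0.1003]
orientation: [177.7, -1.9, 84.7]
contact_force: [-0.5, -0.1, -0.3]
gripper_width: 0.015
```

```bash
python3 st.py
```

```text
local [ -1.8  62.  100.3] yaw [177.74  -1.86  84.66] want 84.74; F [-0.5 -0.1 -0.3] w 0.015 t 28.65 j [  6.  13. -24.  50.   1. 101.]
```

Request:
{"api": "drive_tool", "payload": {
  "steps": [
    [0.0002,0.0001,-0.004,0,1],
    [0.0002,0.0002,-0.006,0,1],
    [0.0003,0.0003,-0.008,0,1],
    [0.0003,0.0003,-0.008,0,1],
    [0.0003,0.0003,-0.008,0,1],
    [0.0003,0.0003,-0.008,0,1],
    [0.0003,0.0003,-0.01,0,1],
    [0.0003,0.0003,-0.01,0,1],
    [0,0,-0.02,0,1],
    [0,0,-0.02,0,1]
  ]
}}

```text
clock: 29.65
ee_pos: [0.5284, 0.1216, 0.209]
orientation: [177.7, -1.8, 84.6]
contact_force: [0.4, -0.6, -0.5]
gripper_width: 0.0149
```

```bash
python3 st.py
```

```text
local [ -3.4  60.7 209. ] yaw [177.72  -1.84  84.64] want 84.74; F [ 0.4 -0.6 -0.5] w 0.0149 t 29.65 j [  5.   7. -17.  63.   1. 101.]
```

Request:
{"api": "drive_tool", "payload": {
  "steps": [
    [-0.02,-0.003,0,0,1],
    [-0.03,-0.0055,0,0,1],
    [-0.03,-0.0055,0,0,1],
    [-0.03,-0.0055,0,0,1],
    [-0.03,-0.0055,0,0,1],
    [-0.03,-0.0055,0,0,1],
    [-0.03,-0.0055,0,0,1],
    [-0.03,-0.0055,0,0,1],
    [-0.03,-0.0055,0,0,1],
    [-0.03,-0.0055,0,0,1],
    [-0.03,-0.0055,0,0,1],
    [-0.03,-0.0055,0,0,1],
    [-0.03,-0.0055,0,0,1],
    [-0.03,-0.0055,0,0,1],
    [-0.03,-0.0055,0,0,1],
    [-0.015,-0.005,0,0,1],
    [0,0,0,0,1]
  ]
}}

```text
clock: 31.35
ee_pos: [0.4098, -0.3446, 0.2121]
orientation: [175.5, -1.3, 84.9]
contact_force: [0.5, 0.7, -0.3]
gripper_width: 0.0151
```

```bash
python3 st.py;python3 tub.py
```

```text
local [ -78.8 -414.5  212.1] yaw [175.54  -1.32  84.9 ] want 84.74; F [ 0.5  0.7 -0.3] w 0.0151 t 31.35 j [-49.   6. -18.  64.   4.  46.]
tub 0.78 2754 centre~ [ 0.423 -0.329  0.04 ] local [ -67.4 -397.6   40. ] corners local [[-8.6, -290.6], [47.7, -435.2], [-126.5, -489.0], [-179.3, -349.2]]
```

Request:
{"api": "drive_tool", "payload": {
  "steps": [
    [-0.006,-0.01,0.01,0,1],
    [-0.005,-0.005,0.03,0,1],
    [-0.002,0,0.03,0,1],
    [0,0,0.03,0,1],
    [0,0,0.022,0,1],
    [0,0,0,0,1]
  ]
}}

```text
clock: 32.05
ee_pos: [0.4032, -0.3485, 0.085]
orientation: [175.5, -1.3, 85.4]
contact_force: [-0.9, 0.5, -1.0]
gripper_width: 0.0152
```

```bash
python3 st.py
```

```text
local [ -85.  -418.9   85. ] yaw [175.49  -1.28  85.44] want 84.74; F [-0.9  0.5 -1. ] w 0.0152 t 32.05 j [-50.  13. -26.  48.   4.  45.]
```

Request:
{"api": "drive_tool", "payload": {
  "steps": [
    [0,0,0,0,0.5],
    [0,0,0,0,0.5],
    [0,0,0,0,0.5],
    [0,0.01,0,0,0.5],
    [0,0.015,0,0,0.5],
    [0,0.015,0,0,0.5],
    [0,0.01,0,0,0.5],
    [0,0,-0.03,0,0.5],
    [0,0,-0.05,0,1],
    [0,0,-0.04,0.012,1]
  ]
}}

```text
clock: 33.05
ee_pos: [0.4501, -0.3527, 0.2114]
orientation: [175.6, -1.5, 85.0]
contact_force: [0.9, -1.3, 0.3]
gripper_width: 0.0143
```

```bash
python3 st.py; python3 - <<'E'
from h import *
a=cam('scene');save(a,'x.png',(40,150,260,310),3.4); b=cam('top');save(b,'y.png',(130,180,430,330),2.5)
x=cv2.imread('pics/x.png');y=cv2.imread('pics/y.png')
cv2.imwrite('pics/c7.png',np.vstack([cv2.resize(x,(412,300)),cv2.resize(y,(600,300))[:, :412]]) if 0 else np.vstack([np.hstack([x[150:450,0:400],np.zeros((300,350,3),np.uint8)]),cv2.resize(y,(750,300))]))
E
```

```text
local [ -38.  -418.8  211.4] yaw [175.62  -1.48  85.01] want 84.74; F [ 0.9 -1.3  0.3] w 0.0143 t 33.05 j [-47.  10. -13.  64.   4.  49.]
```

View pics/c7.png

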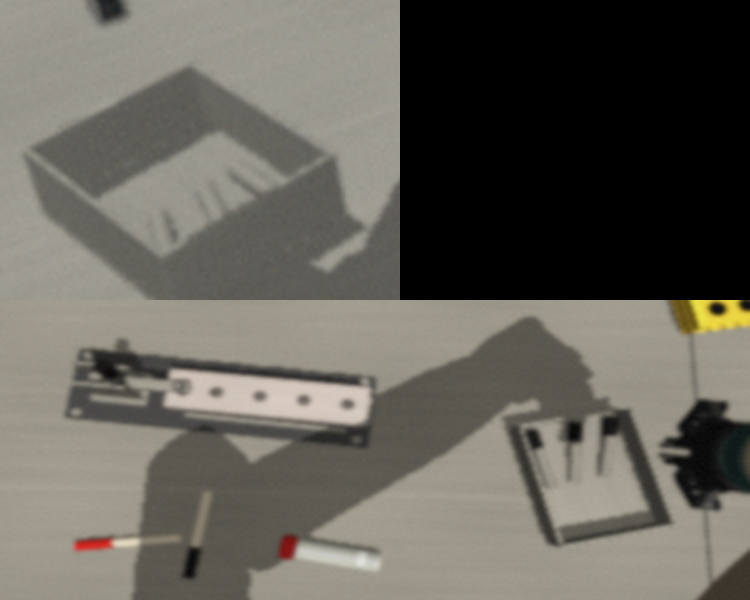

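All three pestles lie in the tub, heads at about (533,438), (572,432) and (610,427) in the lower pane. All four sleeves are empty. Now I'll go to the block side of the handle to open the clamp.

Request:
{"api": "drive_tool", "payload": {
  "steps": [
    [0.02,0.003,-0.04,0,1],
    [0.03,0.003,-0.04,0,1],
    [0.03,0.003,0,0,1],
    [0.03,0.003,0,0,1],
    [0.03,0.003,0,0,1],
    [0.03,0.003,0,0,1],
    [0.03,0.003,0,0,1],
    [0.03,0.003,0,0,1],
    [0.03,0.003,0,0,1],
    [0.03,0.003,0,0,1],
    [0.03,0.002,0,0,1],
    [0.03,0.002,0,0,1],
    [0.03,0.002,0,0,1],
    [0.03,0.002,0,0,1],
    [0.03,0.002,0,0,1],
    [0.03,0,0,0,1],
    [0.03,0,0,0,1],
    [0.01,0,0,0,1],
    [0,0,0,0,1]
  ]
}}

```text
clock: 35.05
ee_pos: [0.5446, 0.1728, 0.3082]
orientation: [174.9, -0.9, 85.4]
contact_force: [-0.4, -0.8, 0.2]
gripper_width: 0.0003
```

```bash
python3 st.py
```

```text
local [  8.  113.2 308.2] yaw [174.91  -0.9   85.45] want 84.74; F [-0.4 -0.8  0.2] w 0.0003 t 35.05 j [ 11.   5.  -7.  73.  -1. 106.]
```

Request:
{"api": "drive_tool", "payload": {
  "steps": [
    [0,-0.004,0.02,0,1],
    [0,-0.004,0.03,0,1],
    [0,0,0.025,0,1],
    [0,0,0,0,1]
  ]
}}

```text
clock: 35.45
ee_pos: [0.5449, 0.1717, 0.2314]
orientation: [174.8, -0.8, 85.4]
contact_force: [-1.1, -0.1, -0.1]
gripper_width: -0.0
```

```bash
python3 st.py
```

```text
local [  8.4 112.  231.4] yaw [174.77  -0.79  85.36] want 84.74; F [-1.1 -0.1 -0.1] w -0.0 t 35.45 j [ 11.   7. -14.  64.  -1. 106.]
```

Request:
{"api": "drive_tool", "payload": {
  "steps": [
    [0.012,-0.007,0.001,0,1],
    [0.01,0,0.001,0,1],
    [0.008,0,0.001,0,1],
    [0.008,0,0.001,0,1],
    [0.008,0,0.001,0,1]
  ]
}}

```text
clock: 35.95
ee_pos: [0.5441, 0.2197, 0.2311]
orientation: [174.4, -0.8, 85.2]
contact_force: [-0.9, -0.9, -0.0]
gripper_width: -0.0002
```

```bash
python3 st.py
```

```text
local [  3.2 159.7 231.1] yaw [174.44  -0.79  85.16] want 84.74; F [-0.9 -0.9 -0. ] w -0.0002 t 35.95 j [ 16.   9. -12.  63.  -1. 111.]
```

Request:
{"api": "drive_tool", "payload": {
  "steps": [
    [0.008,-0.001,0.001,0,1],
    [0.008,-0.001,0.002,0,1],
    [0.008,0,0.003,0,1],
    [0.007,0,0.003,0,1]
  ]
}}

```text
clock: 36.35
ee_pos: [0.5468, 0.2539, 0.2233]
orientation: [174.3, -0.8, 85.2]
contact_force: [-1.5, -2.5, 0.2]
gripper_width: 0.0002
```

```bash
python3 st.py;  python3 - <<'E'
from h import *
save(cam('scene'),'s8.png',(260,60,360,180),5)
E
```

```text
local [  2.8 194.1 223.3] yaw [174.25  -0.76  85.19] want 84.74; F [-1.5 -2.5  0.2] w 0.0002 t 36.35 j [ 20.  11. -11.  63.  -2. 114.]
```

View pics/s8.png

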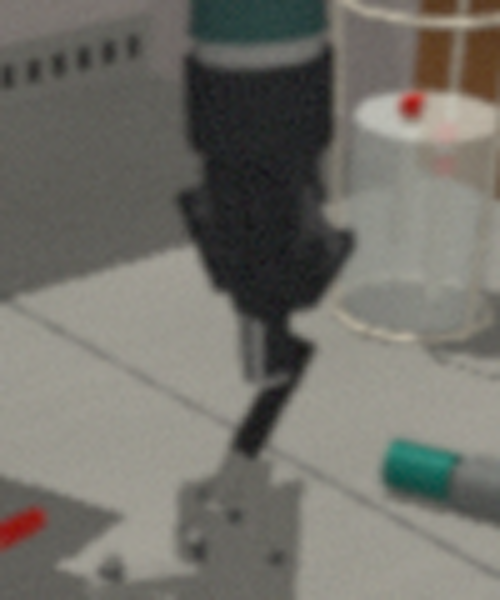

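The handle is over halfway open, and the finger is on its inner side.

Request:
{"api": "drive_tool", "payload": {
  "steps": [
    [0.007,0,0.005,0,1],
    [0.007,0,0.005,0,1],
    [0.006,0,0.005,0,1]
  ]
}}

```text
clock: 36.7
ee_pos: [0.5496, 0.2762, 0.2071]
orientation: [174.3, -0.8, 85.2]
contact_force: [0.2, -1.7, 1.2]
gripper_width: -0.0001
```

```bash
python3 st.py
```

```text
local [  3.6 216.6 207.1] yaw [174.34  -0.81  85.23] want 84.74; F [ 0.2 -1.7  1.2] w -0.0001 t 36.7 j [ 21.  13. -10.  61.  -2. 116.]
```

Keep pushing in small steps until it stops.

Request:
{"api": "drive_tool", "payload": {
  "steps": [
    [0.004,0,0.004,0,1],
    [0.003,0,0.003,0,1],
    [0.002,0,0.003,0,1]
  ]
}}

```text
clock: 37.0
ee_pos: [0.5508, 0.2777, 0.2051]
orientation: [174.1, 0.4, 85.0]
contact_force: [-10.0, -8.7, 18.2]
gripper_width: 0.0002
```

```bash
python3 st.py
```

```text
local [  4.6 218.2 205.1] yaw [174.1    0.43  85.01] want 84.74; F [-10.   -8.7  18.2] w 0.0002 t 37.0 j [ 22.  13. -10.  62.  -3. 117.]
```

At the stop: the force rose to 18 N and motion ceased. Retract upwards, clear of everything.

Request:
{"api": "drive_tool", "payload": {
  "steps": [
    [-0.006,0,-0.01,0,1],
    [-0.005,0,-0.04,0,1],
    [0,0,-0.05,0,1],
    [0,0,-0.04,0,1],
    [0,-0.04,0,0,1],
    [0,-0.04,0,0,1],
    [0,0,0,0,1],
    [0,0,0,0,1]
  ]
}}

```text
clock: 37.8
ee_pos: [0.4568, 0.2794, 0.3428]
orientation: [173.8, -0.2, 84.9]
contact_force: [0.6, 0.1, 0.8]
gripper_width: 0.0001
```

```bash
python3 st.py; python3 - <<'E'
from h import *
a=cam('scene');save(a,'x.png',(40,100,360,320),2.5)
p=np.load('p.npy')
from fit import W
tip=W(p,(0,250.2,199.8),0); print('tip pred',proj(a,tip),[ (x['point'],x['p']) for x in arm.boxes_of('handle_tip','scene')][:2])
b=cam('top')
for k in('well_plate','reagent_jar','tub','sleeve_block'): print(k,[(np.round(x['point']).tolist(),round(x['p'],2)) for x in arm.boxes_of(k,'top')][:2],[(np.round(x['point']).tolist(),round(x['p'],2)) for x in arm.boxes_of(k,'scene')][:1])
E
```

```text
local [-89.2 211.2 342.8] yaw [173.83  -0.21  84.93] want 84.74; F [0.6 0.1 0.8] w 0.0001 t 37.8 j [ 26.   1.  -7.  76.  -3. 121.]
tip pred [[327.44761671 133.80185652]] [([311.9, 150.8], 0.51)]
well_plate [([245.0, 154.0], 0.69)] [([310.0, 273.0], 0.63)]
reagent_jar [([297.0, 152.0], 0.75), ([360.0, 253.0], 0.7)] []
tub [([367.0, 272.0], 0.98)] [([92.0, 246.0], 0.81)]
sleeve_block [([240.0, 230.0], 0.59)] [([248.0, 208.0], 0.72)]
```

View pics/x.png

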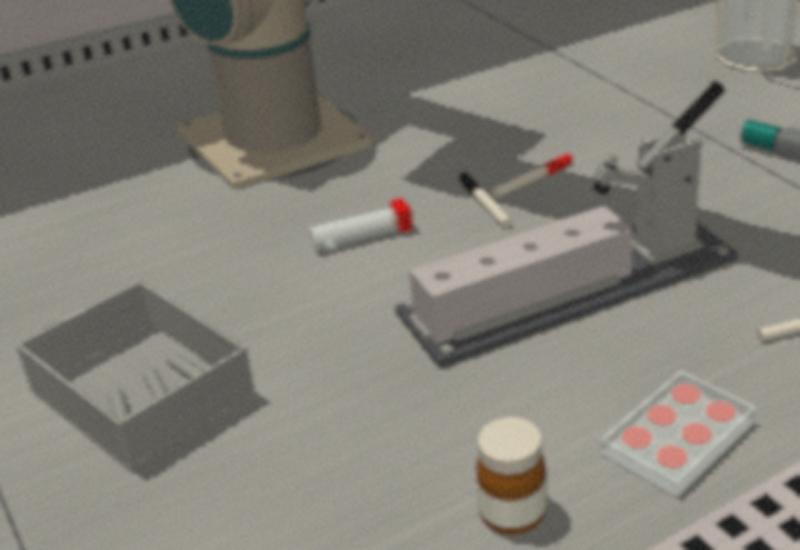

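The handle tip is at (327,135) px against a predicted (327,134) when open. The foot is raised, the block is in place and empty, and the pestles are in the tub.

```bash
python3 -c "
from rig import arm; print(arm.close_job())"
```

```text
the job is handed in; nothing more can be done
None
```

The job is done and handed in at about 38 s of the 210 s. I locked the clamp, drew the three pestles that were there (sleeves −95, −43 and +61) and laid them in the tub. Then I pushed the handle back open.

**Last checks:**
- **Clamp:** the handle tip is within about 1 px of its predicted open position, and the foot is raised.
- **Block:** all four sleeves are empty, and the network places the block within 2 px of where it was at the start.
- **Pestles:** all three showed lying in the tub. The tub had been knocked a few centimetres during the run, so I used its new position.
- **Plate and jar:** they are within 1–3 px of their first positions in the top view. The network did not find the jar in the last scene picture, but it shows standing there.

**What disagreed or went less cleanly:**
- **Lock:** I judged it from the handle stopping against a further push and from the picture, which alone could not tell the locked position from dead centre.
- **Handle contact:** on the first push the handle end touched the gripper's knuckles. The force read about 32 N, and I backed off and pushed again from higher up.
- **Tool tilt:** the tool ended up to 6° off vertical and I could not square it. During the lifts the forces I read stayed under 3 N.
- **Handle detection:** after opening, the network's handle-tip point was about 23 px off the predicted tip. I used the tip seen in the picture instead.

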